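# Stopper the covered flask

### The arm

A 6-joint arm with a two-finger parallel gripper is mounted at the origin on a cart in front of the work surface, level with it; the furniture and walls round the work are solid. World frame = base frame: x ahead of the robot, y to its left, z up, the work surface at z = 0. Lengths are in mm, angles in rad, forces in N, time in s.
With the tool pointing down it reaches from about 325 to 775 mm from the base axis. Payload 9.3 kg.
Tool frame: the origin (TCP) lies midway between the tips of the shut fingers; the grasp point (between the pads) lies 19 mm behind it; z points along the fingers, y is the line along which they close (so a half turn about z gives the same grasp; the last joint's range is limited). The gripper opens to 85 mm and grips with 20 to 120 N. Pads are 22 mm wide; open, the fingers measure 114 mm over their backs; the gripper's body (76 mm by 85 mm) begins 54 mm behind the grasp point. The pads swing forward as they close: fully open they stand 13 mm farther back than shut.
Start: joints at [-1.435, 0.259, 0.021, 1.334, 0, 1.418], TCP at [156.634, -527.221, 231.279] pointing down, gripper open.
Joint ranges: [-3.04, 3.04], [-0.91, 1.82], [-1.04, 1.36], [-1.92, 1.95], [-1.52, 1.45], [-3.14, 3.14]. Speed limits (rad/s): [2.22, 2.22, 2.79, 3.14, 3.14, 3.14].

### API

Orientations are given as a unit quaternion [w, x, y, z].
In Python, from rig import arm gives the robot as it stands. The module is installed in compiled form; this text tells all that it offers.
- The arm moves only by the tool step_arm, never from a script. Its arguments are lists of equal length, an entry for each row: "slide": the shift along the world's x, y, z as a fraction of full scale, a list of three; "rotation": the turn, a rotation vector about the world's x, y, z as a fraction of full scale, a list of three; "jaw": the closure, from -1 (fully open) to 1 (shut), so that 0 is half open. A call has 1 to 8 rows; each row is the pose to reach, as a shift and turn from the pose commanded when the call began, turning the shorter way round; what a row does not reach only later rows make up. Full scale, the value 1, is 0.1 m for a shift and pi rad for a turn. A row lasts 1/8 s, in which the tool goes at most 62.5 mm and 10.7 degrees, less where a joint would pass 70% of its speed; a pose out of reach is approached as far as the arm can. A call with a number of a shift or a turn outside -1 to 1 is refused whole. A call with a gripper value outside its range is refused whole. The fingers move at their own pace and stop on an object; "squeeze" is the grip in N (left out, the last holds). Time passes only in rows, so rows that repeat a pose let the fingers close. It gives the time, the measured TCP pose, the force, the opening and the grip force at its end, in the units of the state.
- arm.get_obs(): the state, without advancing time (a new reading comes with each control period).
- arm.read_camera(name): name is "scene" or "top" or "wrist"; returns the picture (384x512x3 uint8, red, green, blue); there is no depth.
- arm.get_calibration(name): a dict with "fx", "fy", "cx", "cy" (pixels), "R" (3x3) and "t" (3): a world point X has camera coordinates R X + t. Camera axes: x right, y down, z forward; pixel columns grow to the right and rows downward; lengths in mm; the calibration is good to about 2 mm. A picture is of the moment at which its call begins: read the wrist's pose just before it. get_calibration takes no time and is no camera call; for the wrist camera it gives the pose at the moment of the call.
- arm.finish_job(): hands the job in; it is judged then, once.
The state is a dict: "t": time; "qpos": joint angles; "joint_velocities": joint speeds; "tau": joint torques, N m; "position": TCP position; "orientation": TCP orientation; "contact_force": force on the tool from outside, world axes, zero at the start; "torque": the same for the moment, N m; "finger_gap": finger opening in mm; "gripper_force": force on a finger pad.
Only numpy, scipy, OpenCV 4.12 (cv2) and the standard library are available. Lean on these libraries where they do the work, as an engineer would, in place of code of your own. Each camera call takes 0.05 s, during which the arm holds its last target. There are 200 camera calls.

### The job

First take the petri dish off the mouth of the wide-necked flask and lay it flat on the bench, the way up it was. Next stand the grey stopper, which lies on its side, upright on the bench on its plug end and let go of it; then take it again from above by its head and lower it, without dropping it, into the neck of the wide-necked flask until its head rests fully home on the rim. Leave the dish on the bench, the flasks standing in the carrier, and the other things where they are.

Things in the scene. Friction and masses are not known exactly. Their poses are not given: they have to be found in the camera images.
- stopper_center (a point): big grey stopper, loose, 0.11 kg, 90 mm long: a tapered round plug (50 mm long, 35 mm across at its flat foot, widening to 43) below a head (point stopper_head). The point is on the axis, 45 mm from either end; z runs along the axis from foot to head. It starts lying on a flat of its head, axis level, 26 mm above the bench, foot pointing more or less away from the robot; it can stand on its foot.
- stopper_head (a point): middle of the stopper's octagonal head (40 mm long, 52 mm across opposite flats), on the axis, 25 mm from the stopper's centre and 70 mm from its foot. z as above; x and y each point to the middle of a flat (the eight flats are 45 degrees apart).
- dish_center (a point): closed petri dish, loose, 0.03 kg, 61 mm across at its lid (fingers close on 56 to 61 mm), 14 mm high; it lies flat on the mouth of the wide-necked flask as a dust cover. The point is on its axis 6 mm above its underside; z up.
- flask_wide: wide-necked conical glass flask, 140 mm high, base 106 mm across, 0.7 kg, standing loose in one of the carrier's two bays (which one varies). Origin: centre of its underside, 10 mm above the bench; z up.
- flask_wide_mouth (a point): centre of the wide-necked flask's mouth, level with its rim, 150 mm above the bench. The neck is round and straight: 52 mm outside (56 over the bead), 45 mm inside, 54 mm deep, so the plug goes in, with 1 mm clearance all round at its top, until the shoulder of the head rests on the rim.
- flask_narrow: flask of the same height and base with a narrow neck (30 mm outside, 23 mm inside), too small for the stopper; it stands in the carrier's other bay. Origin: centre of its underside; z up.
- carrier: plywood carrier, fixed: floor 130 x 300 mm; three dividers 110 mm long along x, 10 mm thick, at y = -140, 0, +140 mm, 212 mm high, 62 mm above the flask rims. Two bays 130 mm wide, centred at y = -70 and +70 mm, open before and behind; grippers fit in only pointing straight down, closing along the carrier's x. Origin: centre of its underside, on the bench; z up, x away from the robot.
- cup_milk: bystander, loose: plastic sample cup, 79 mm across, 87 high. Origin: centre of its underside; z up.
- vial_4: bystander, loose: small vial with screw cap, 23 mm across, 56 high. Origin: centre of its underside; z up.
- timer: bystander, loose: round kitchen-type timer, 58 mm across, 34 high. Origin: centre of its underside; z up.
- beaker: bystander, loose: glass beaker, 55 mm across, 70 high. Origin: centre of its underside; z up.
- reagent_bottle: bystander, loose: brown reagent bottle with blue cap, 56 mm across, 117 high. Origin: centre of its underside; z up.
Mind the look-alikes: they are no part of the job. Leave any black or pink look-alike of the part that bears dish_center alone.

How it is judged:
By the outcome, as a careful person would: the job done as asked, in the order asked, and still so for the second after the job is handed in, with the robot touching nothing.
It also fails if it takes over 72 s, if anything falls off the work surface, if the arm or the gripper's body presses on something with over 40 N, if the wrist force passes 120 N, or if a joint passes its speed limit or range.

## Working session

There is one attempt and no reset: what is moved stays moved. The work goes in short steps, Python scripts to look and compute and a tool call to move; the robot and the scene stay as the last step left them, time stands still between calls to the robot, and variables do not carry over. Pictures are saved under pics/ and viewed, at most 10 in all, crops included, and the job is handed in when it is done.

Besides the shell and the picture viewer there is one more tool, called after "Emit:" as a command line: name --argument value ..., lists and objects as JSON in quotes. step_arm: Moves the arm, as the interface text tells. Its arguments: {"type":"object","properties":{"slide":{"type":"array"},"rotation":{"type":"array"},"jaw":{"type":"array"},"squeeze":{"type":"number"}},"required":["slide","rotation","jaw"]}

```bash
mkdir -p pics; cat > h.py <<'E'
import numpy as np, cv2
from rig import arm
def snap(n,f):
    c=arm.get_calibration(n); im=arm.read_camera(n); cv2.imwrite('pics/'+f,cv2.cvtColor(im,cv2.COLOR_RGB2BGR)); return im,c
def ray(c,u,v):
    R=np.array(c['R']);t=np.array(c['t']); d=R.T@np.array([(u-c['cx'])/c['fx'],(v-c['cy'])/c['fy'],1.]); return -R.T@t,d
def onz(c,u,v,z):
    o,d=ray(c,u,v); return o+d*(z-o[2])/d[2]
def proj(c,X):
    p=np.array(c['R'])@np.array(X)+np.array(c['t']); return c['fx']*p[0]/p[2]+c['cx'],c['fy']*p[1]/p[2]+c['cy']
E
python3 - <<'E'
from h import *
a,c=snap('scene','s0.png');b,d=snap('top','t0.png')
cv2.imwrite('pics/t0b.png',cv2.resize(cv2.imread('pics/t0.png'),(800,600)))
print(arm.get_obs())
for k in(c,d):print(-np.array(k['R']).T@k['t'],k['fx'],np.round(k['R'],2))
E
```

```text
{'t': 0.1, 'qpos': array([-1.43460635e+00,  2.59131129e-01,  2.08550438e-02,  1.33369389e+00,
       -2.14684744e-05,  1.41817846e+00]), 'joint_velocities': array([-0.00103682, -0.00033063,  0.0016107 ,  0.00020607, -0.00048007,
        0.00066654]), 'tau': array([ 5.14872896e-03, -5.56692910e+01,  3.45071125e+01,  1.16554686e-02,
       -1.84396672e-04,  9.54185765e-06]), 'position': array([ 156.59194799, -526.98417002,  230.73605339]), 'orientation': array([-5.86892397e-04,  9.89591687e-01,  1.43902566e-01, -5.91378620e-06]), 'contact_force': array([ 0.53027386, -0.2082114 , -0.18750078]), 'torque': array([-0.02296985,  0.03766732,  0.02070177]), 'gripper_force': 0.0, 'finger_gap': 85.29030154111706}
[  61.46542916  748.78062647 1015.06512133] 492.99215015987477 [[-0.86 -0.5  -0.01]
 [-0.34  0.59 -0.73]
 [ 0.37 -0.63 -0.68]]
[ 381.60035115  -53.37509897 1392.03033098] 429.2771731261977 [[-0.01 -1.    0.01]
 [-1.    0.01 -0.1 ]
 [ 0.1  -0.01 -1.  ]]
```

View pics/t0b.png

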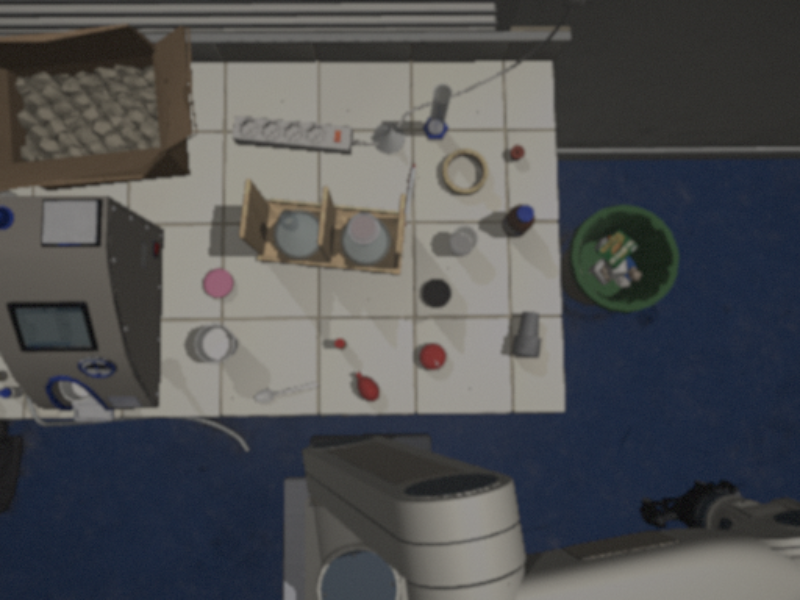

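View pics/s0.png

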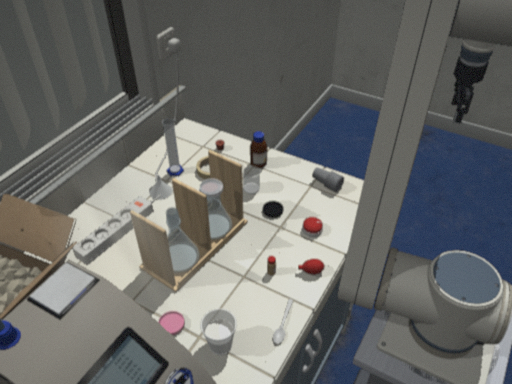

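The top view (×1.5625) shows the dish on the wide flask in the right bay at about (363,230). The grey stopper is at (526,334), its narrow end pointing up (+x). There are black and pink decoy dishes at (435,293) and (218,283). The carrier is turned slightly.

```bash
python3 - <<'E'
from h import *
c=arm.get_calibration('top');s=1/1.5625
def p(n,u,v,z):print(n,np.round(onz(c,u*s,v*s,z),1))
p('dish',363,229,164)
p('divider L',253,222,212);p('mid top end',325,188,212);p('mid bot',322,0,212)
for n,u,v in(('L far',246,184),('L near',250,252),('M far',325,189),('M near',329,258),('R far',403,196),('R near',402,268)):p(n,u,v,212)
for n,u,v in(('st foot L',520,314),('st foot R',538,314),('head nl',514,355),('head nr',540,355),('mid',527,334)):p(n,u,v,26)
p('black',435,293,14);p('beaker',462,240,70);p('red timer',432,356,34);p('vial',340,343,56);p('bottle',518,220,117);p('edge r',563,400,0);p('edge near',500,412,0);p('pink',218,283,14);p('cup',215,343,87);p('dropper',368,387,20);p('ring',465,172,10)
im=cv2.imread('pics/t0.png')
cv2.imwrite('pics/z.png',np.hstack([cv2.resize(im[190:240,310:365],None,fx=7,fy=7,interpolation=3)[:350,:380],cv2.resize(im[110:180,150:270],None,fx=3.4,fy=5)[:350]]))
E
```

```text
dish [630.3 -12.1 164. ]
divider L [635.3 182.2 212. ]
mid top end [695.9  53.8 212. ]
mid bot [1050.6   58.4  212. ]
L far [704.6 195.3 212. ]
L near [581.2 187.1 212. ]
M far [694.1  53.8 212. ]
M near [568.9  47.  212. ]
R far [679.9 -86.  212. ]
R near [549.5 -82.4 212. ]
st foot L [ 478.3 -327.1   26. ]
st foot R [ 477.9 -364.    26. ]
head nl [ 394.9 -312.3   26. ]
head nr [ 394.2 -365.3   26. ]
mid [ 437.3 -340.1   26. ]
black [ 524.8 -154.8   14. ]
beaker [ 624.9 -206.7   70. ]
red timer [ 394.9 -144.8   34. ]
vial [422.8  39.   56. ]
bottle [ 654.3 -310.7  117. ]
edge r [ 301.5 -415.6    0. ]
edge near [ 278.9 -284.8    0. ]
pink [550.7 292.7  14. ]
cup [424.8 278.6  87. ]
dropper [334.1 -14.8  20. ]
ring [ 781.4 -223.3   10. ]
```

View pics/z.png

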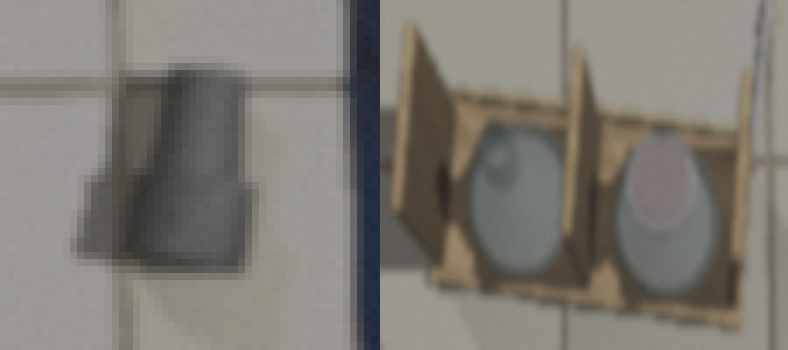

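The stopper lies near (437,-340) with its foot roughly toward +x. The carrier is yawed about -0.08, and the dish is near (630,-12). I'll fly over the stopper toward the dish and take a wrist look at the stopper on the way.

Emit:
step_arm --slide '[[0.8, 0.6, 0.25], [0.8, 0.6, 0.25], [0.8, 0.6, 0.25]]' --rotation '[[0, 0, 0.05], [0, 0, 0.1], [0, 0, 0.13]]' --jaw '[-1, -1, -1]'

```text
t: 0.48
position: [238.5, -465.8, 257.1]
orientation: [0.0, 0.939, 0.345, 0.0]
contact_force: [-0.9, -0.3, -0.6]
finger_gap: 85.3
gripper_force: 0.0
```

Emit:
step_arm --slide '[[0.8, 0.6, 0.25], [0.8, 0.6, 0.25], [0.8, 0.6, 0.25]]' --rotation '[[0, 0, 0.05], [0, 0, 0.1], [0, 0, 0.13]]' --jaw '[-1, -1, -1]'

```text
t: 0.85
position: [318.5, -405.7, 282.0]
orientation: [0.0, 0.849, 0.528, 0.0]
contact_force: [-0.4, -0.3, -1.2]
finger_gap: 85.5
gripper_force: 0.0
```

Emit:
step_arm --slide '[[0.6, 0.6, 0.5], [0.6, 0.6, 0.5], [0.6, 0.6, 0.5]]' --rotation '[[0, 0, 0.05], [0, 0, 0.1], [0, 0, 0.12]]' --jaw '[-1, -1, -1]'

```text
t: 1.23
position: [378.1, -346.0, 332.6]
orientation: [0.001, 0.735, 0.678, 0.0]
contact_force: [-1.0, -0.5, -0.5]
finger_gap: 85.4
gripper_force: 0.0
```

```bash
python3 - <<'E'
from h import *
im,c=snap('wrist','w1.png')
o=arm.get_obs();print(o['t'],o['qpos'].round(4),o['position'].round(1),o['orientation'].round(4),o['contact_force'].round(1))
R=np.array(c['R']);print(R.round(3),(-R.T@c['t']).round(1),c['fx'])
E
```

```text
1.275 [-0.9064  0.1835  0.1745  1.5611  0.      0.7452] [ 377.5 -346.4  331.7] [ 4.000e-04  7.351e-01  6.779e-01 -0.000e+00] [-0.2 -0.  -0.9]
[[ 0.997 -0.082  0.001]
 [-0.08  -0.963  0.259]
 [-0.02  -0.258 -0.966]] [ 383.2 -280.9  473.9] 338.71613547019234
```

View pics/w1.png

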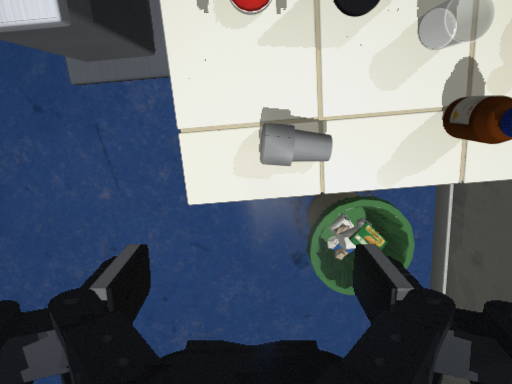

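The wrist view shows the stopper well. The head spans u≈261–295, the foot is at u≈331, and v runs about 122–166. I'll measure its axis at z=26.

```bash
python3 - <<'E'
from h import *
from scipy.spatial.transform import Rotation as Ro
im=cv2.imread('pics/w1.png');c=arm.get_calibration('wrist')
g=im.max(axis=2)[100:190,240:350]
hs=cv2.cvtColor(im,cv2.COLOR_BGR2HSV)[100:190,240:350]
m=((g<125)&(hs[:,:,1]<60)).astype(np.uint8)
n,l,st,ce=cv2.connectedComponentsWithStats(m);k=1+st[1:,4].argmax();print(st[k]+np.array([240,100,0,0,0]))
cen=[]
for u in range(258,336,4):
    v=np.where(l[:,u-240]==k)[0]+100
    if len(v):
        a=onz(c,u,v.min(),26);b=onz(c,u,v.max()+1,26);print(u,v.min(),v.max(),a[:2].round(1),b[:2].round(1));cen.append([u,*(a+b)[:2]/2])
cen=np.array(cen);s=(cen[:,0]>262)
q=np.polyfit(cen[s,1],cen[s,2],1);print('axis yaw',np.arctan(q[0]),cen[s].round(1))
E
```

```text
[ 260  118   72   48 1143]
262 121 162 [ 394.7 -304.8] [ 390.7 -359.5]
266 121 163 [ 399.9 -305.2] [ 396.  -361.3]
270 121 163 [ 405.  -305.6] [ 401.3 -361.7]
274 120 164 [ 410.3 -304.8] [ 406.5 -363.5]
278 120 164 [ 415.4 -305.2] [ 411.8 -363.9]
282 119 164 [ 420.6 -304.3] [ 417.2 -364.3]
286 119 165 [ 425.8 -304.8] [ 422.4 -366.1]
290 119 138 [ 430.9 -305.2] [ 429.6 -330.8]
294 118 138 [ 436.1 -304.3] [ 434.8 -331.2]
298 118 137 [ 441.3 -304.7] [ 440.1 -330.3]
302 118 138 [ 446.4 -305.2] [ 445.3 -332. ]
306 118 138 [ 451.5 -305.6] [ 450.5 -332.5]
310 119 139 [ 456.6 -307.3] [ 455.7 -334.2]
314 120 140 [ 461.7 -308.9] [ 460.8 -335.9]
318 120 140 [ 466.9 -309.4] [ 466.1 -336.3]
322 121 141 [ 472. -311.] [ 471.3 -338.1]
326 135 141 [ 476.7 -329.4] [ 476.5 -338.5]
330 136 142 [ 481.9 -331.1] [ 481.7 -340.2]
axis yaw 0.08854739570353082 [[ 266.   397.9 -333.2]
 [ 270.   403.1 -333.6]
 [ 274.   408.4 -334.1]
 [ 278.   413.6 -334.5]
 [ 282.   418.9 -334.3]
 [ 286.   424.1 -335.4]
 [ 290.   430.3 -318. ]
 [ 294.   435.5 -317.8]
 [ 298.   440.7 -317.5]
 [ 302.   445.8 -318.6]
 [ 306.   451.  -319. ]
 [ 310.   456.1 -320.7]
 [ 314.   461.3 -322.4]
 [ 318.   466.5 -322.8]
 [ 322.   471.6 -324.6]
 [ 326.   476.6 -333.9]
 [ 330.   481.8 -335.7]]
```

Emit:
step_arm --slide '[[0.65, 0.85, 0], [0.65, 0.85, 0], [0.65, 0.85, 0]]' --rotation '[[0, 0, 0], [0, 0, 0], [0, 0, 0]]' --jaw '[-1, -1, -1]'

```text
t: 1.65
position: [442.6, -260.3, 330.9]
orientation: [-0.0, 0.737, 0.676, 0.0]
contact_force: [0.6, 0.2, -0.0]
finger_gap: 85.2
gripper_force: 0.0
```

Emit:
step_arm --slide '[[0.65, 0.85, 0], [0.65, 0.85, 0], [0.65, 0.85, 0]]' --rotation '[[0, 0, 0], [0, 0, 0], [0, 0, 0]]' --jaw '[-1, -1, -1]'

```text
t: 2.02
position: [507.4, -176.1, 330.6]
orientation: [-0.001, 0.737, 0.676, -0.0]
contact_force: [-0.2, 0.7, -0.7]
finger_gap: 85.4
gripper_force: 0.0
```

Emit:
step_arm --slide '[[0.65, 0.85, 0], [0.65, 0.85, 0], [0.65, 0.85, 0]]' --rotation '[[0, 0, 0], [0, 0, 0], [0, 0, 0]]' --jaw '[-1, -1, -1]'

```text
t: 2.4
position: [572.4, -91.7, 330.3]
orientation: [-0.001, 0.737, 0.676, -0.0]
contact_force: [-0.3, -0.2, -1.0]
finger_gap: 85.2
gripper_force: 0.0
```

Emit:
step_arm --slide '[[0.57, 0.79, 0], [0.57, 0.79, 0], [0.57, 0.79, 0]]' --rotation '[[0, 0, 0], [0, 0, 0], [0, 0, 0]]' --jaw '[-1, -1, -1]'

```text
t: 2.78
position: [629.1, -13.5, 330.3]
orientation: [-0.0, 0.737, 0.675, -0.001]
contact_force: [-0.1, -0.7, -0.3]
finger_gap: 85.3
gripper_force: 0.0
```

```bash
python3 - <<'E'
from h import *
im,c=snap('wrist','w2.png')
o=arm.get_obs();print(o['t'],o['qpos'].round(4),o['position'].round(1),o['orientation'].round(4),o['contact_force'].round(1))
R=np.array(c['R']);print(R.round(3),(-R.T@c['t']).round(1))
print(proj(c,[630,-12,164]))
E
```

```text
2.825 [-1.5600e-01  4.0260e-01  4.8390e-01  1.6534e+00 -7.0000e-04  1.5033e+00] [628.5 -14.4 330.6] [-3.000e-04  7.377e-01  6.751e-01 -6.000e-04] [ 0.  -0.5  0.3]
[[ 0.996 -0.088 -0.002]
 [-0.084 -0.962  0.258]
 [-0.025 -0.257 -0.966]] [635.   51.3 471.7]
(np.float64(252.55279440642826), np.float64(174.29817685463917))
```

View pics/w2.png

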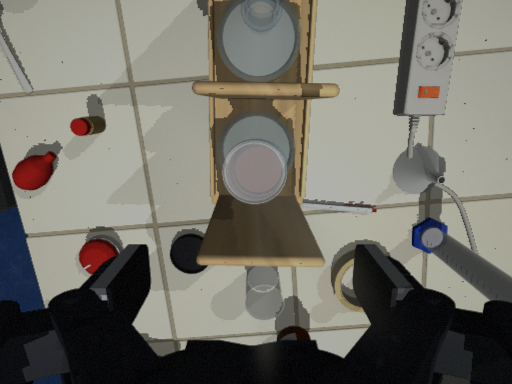

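The wrist view shows the dish lid as a circle centred near (255,171), spanning u 223–287. The carrier dividers run horizontally in the image, so the tool yaw matches the carrier.

```bash
python3 - <<'E'
from h import *
c=arm.get_calibration('wrist');im=cv2.imread('pics/w2.png');g=cv2.medianBlur(cv2.cvtColor(im,cv2.COLOR_BGR2GRAY),3)
ci=cv2.HoughCircles(g,cv2.HOUGH_GRADIENT,1,10,param1=80,param2=12,minRadius=28,maxRadius=36)[0]
for x in ci:
    if 225<x[0]<285 and 140<x[1]<200: print(x,onz(c,x[0]+.5,x[1]+.5,164).round(1))
for z in(164,157):
  for u,v in((223,171),(287,171),(255,140),(255,202.5)):print(z,onz(c,u,v,z).round(1))
for n,p in(('Mf',(339,91)),('Mn',(194,89)),('Rn',(201,262)),('Rf',(323,264))):print(n,onz(c,*p,212).round(1))
E
```

```text
[254.5 172.5  31.9] [631.8 -12.  164. ]
[256.5 149.5  33.8] [635.5   9.1 164. ]
164 [602.5  -7.5 164. ]
164 [661.4 -12.7 164. ]
164 [634.4  18.2 164. ]
164 [629.4 -40.4 164. ]
157 [601.8  -8.8 157. ]
157 [662.1 -14.2 157. ]
157 [634.4  17.5 157. ]
157 [629.3 -42.4 157. ]
Mf [699.   53.4 212. ]
Mn [593.   64.3 212. ]
Rn [580.5 -74.1 212. ]
Rf [682.5 -84.9 212. ]
```

Emit:
step_arm --slide '[[0.03, 0.02, -0.5], [0.03, 0.02, -1], [0.03, 0.02, -1]]' --rotation '[[0, 0, -0.005], [0, 0, -0.005], [0, 0, -0.005]]' --jaw '[-1, -1, -1]'

```text
t: 3.2
position: [629.0, -13.0, 228.3]
orientation: [-0.003, 0.744, 0.669, -0.002]
contact_force: [0.2, 0.4, 0.7]
finger_gap: 85.8
gripper_force: 0.0
```

Emit:
step_arm --slide '[[0, 0, -0.4], [0, 0, -0.7], [0, 0, -0.83], [0, 0, -0.83]]' --rotation '[[0, 0, 0], [0, 0, 0], [0, 0, 0], [0, 0, 0]]' --jaw '[-1, -1, -1, -1]'

```text
t: 3.7
position: [632.1, -12.0, 149.6]
orientation: [0.0, 0.743, 0.669, 0.0]
contact_force: [-0.5, -0.6, 1.0]
finger_gap: 85.1
gripper_force: 0.0
```

Emit:
step_arm --slide '[[0, 0, 0], [0, 0, 0], [0, 0, 0], [0, 0, 0], [0, 0, 0], [0, 0, 0]]' --rotation '[[0, 0, 0], [0, 0, 0], [0, 0, 0], [0, 0, 0], [0, 0, 0], [0, 0, 0]]' --jaw '[0, 1, 1, 1, 1, 1]' --squeeze 20

```text
t: 4.45
position: [632.3, -11.4, 150.0]
orientation: [0.001, 0.743, 0.669, 0.001]
contact_force: [-1.6, -0.9, 5.7]
finger_gap: 54.6
gripper_force: 20.4
```

```bash
python3 - <<'E'
from h import *
im,c=snap('wrist','w3.png');o=arm.get_obs();print(o['finger_gap'],o['gripper_force'],o['contact_force'],o['position'])
cv2.imwrite('pics/w3.png',cv2.resize(im[150:384,100:420,::-1],(640,468)))
E
```

```text
54.6127103084879 20.449603395536542 [-0.44626717 -0.70391956  5.31060523] [632.32384201 -11.4023158  149.98264453]
```

View pics/w3.png

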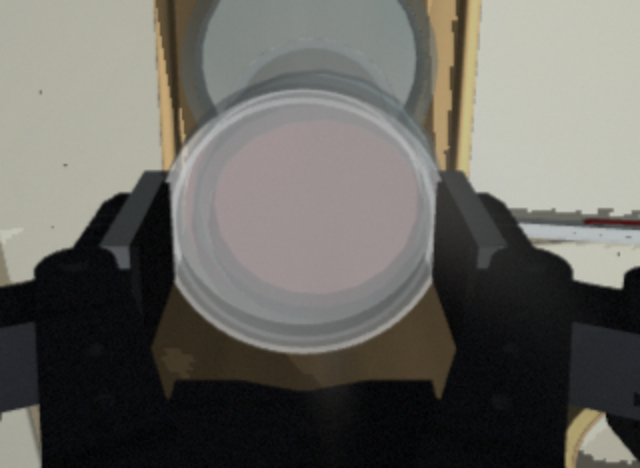

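The fingers hold the dish on both sides, centred. I'll lift it, then carry it toward the free spot at about (465,-55).

Emit:
step_arm --slide '[[0, 0, 0.15], [0, 0, 0.5], [0, 0, 0.9], [0, 0, 0.9]]' --rotation '[[0, 0, 0], [0, 0, 0], [0, 0, 0], [0, 0, 0]]' --jaw '[1, 1, 1, 1]'

```text
t: 5.0
position: [632.9, -11.3, 242.9]
orientation: [0.003, 0.743, 0.67, 0.002]
contact_force: [1.2, -0.6, -0.7]
finger_gap: 54.4
gripper_force: 21.6
```

Emit:
step_arm --slide '[[-0.4, -0.1, 0], [-0.85, -0.22, 0], [-0.85, -0.22, 0]]' --rotation '[[0, 0, 0], [0, 0, 0], [0, 0, 0]]' --jaw '[1, 1, 1]'

```text
t: 5.38
position: [544.0, -33.4, 239.0]
orientation: [-0.0, 0.743, 0.669, -0.0]
contact_force: [0.4, 0.6, -0.1]
finger_gap: 54.5
gripper_force: 21.6
```

Emit:
step_arm --slide '[[-0.4, -0.1, 0], [-0.82, -0.22, 0], [-0.82, -0.22, 0]]' --rotation '[[0, 0, 0], [0, 0, 0], [0, 0, 0]]' --jaw '[1, 1, 1]'

```text
t: 5.75
position: [463.1, -55.4, 238.9]
orientation: [0.0, 0.743, 0.669, 0.0]
contact_force: [0.1, 0.6, -1.4]
finger_gap: 54.6
gripper_force: 21.7
```

```bash
python3 - <<'E'
from h import *
im,c=snap('wrist','w4.png');o=arm.get_obs();print(o['finger_gap'],o['gripper_force'],o['contact_force'],o['position'],o['qpos'].round(4))
im2,c2=snap('scene','s4.png')
a=cv2.resize(im[100:384,100:420,::-1],(400,355));b=cv2.resize(im2[100:300,90:360,::-1],(400,296));b=np.vstack([b,np.zeros((59,400,3),np.uint8)])
cv2.imwrite('pics/w4.png',np.hstack([a,b]))
E
```

```text
54.811730727294886 21.673846822232008 [-0.77925024  0.2805941  -0.6051764 ] [464.49449127 -55.41117232 238.88227582] [-2.9850e-01  1.1500e-01 -1.4240e-01  1.3122e+00  1.0000e-04  1.3771e+00]
```

View pics/w4.png

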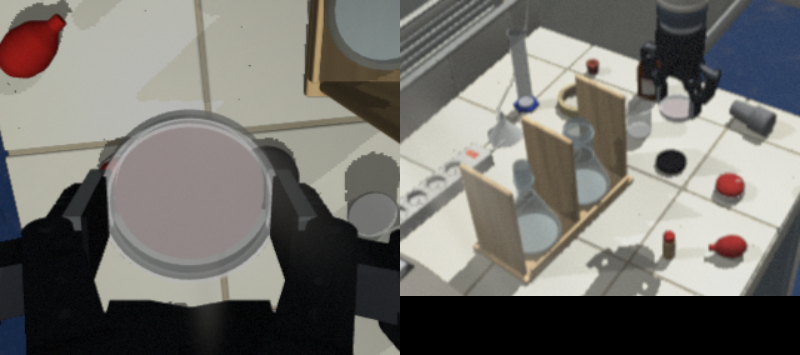

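The dish is held level, and the wide flask's mouth is clear. Now I'll lower it to the bench.

Emit:
step_arm --slide '[[0, 0, -0.5], [0, 0, -1], [0, 0, -1]]' --rotation '[[0, 0, 0], [0, 0, 0], [0, 0, 0]]' --jaw '[1, 1, 1]'

```text
t: 6.22
position: [463.6, -54.5, 135.6]
orientation: [-0.003, 0.743, 0.67, -0.002]
contact_force: [-0.4, 0.3, -0.7]
finger_gap: 54.5
gripper_force: 21.7
```

Emit:
step_arm --slide '[[0, 0, -0.5], [0, 0, -0.9], [0, 0, -1], [0, 0, -1]]' --rotation '[[0, 0, 0], [0, 0, 0], [0, 0, 0], [0, 0, 0]]' --jaw '[1, 1, 1, 1]'

```text
t: 6.72
position: [465.9, -55.4, 39.5]
orientation: [0.0, 0.743, 0.67, 0.0]
contact_force: [0.5, 0.8, -1.1]
finger_gap: 54.4
gripper_force: 21.7
```

Emit:
step_arm --slide '[[0, 0, -0.2], [0, 0, -0.32], [0, 0, -0.35], [0, 0, -0.35]]' --rotation '[[0, 0, 0], [0, 0, 0], [0, 0, 0], [0, 0, 0]]' --jaw '[1, 1, 1, 1]'

```text
t: 7.22
position: [465.0, -55.3, 3.8]
orientation: [0.0, 0.743, 0.669, 0.0]
contact_force: [0.8, 1.6, -0.5]
finger_gap: 54.4
gripper_force: 21.7
```

Emit:
step_arm --slide '[[0, 0, -0.01], [0, 0, -0.02], [0, 0, -0.03]]' --rotation '[[0, 0, 0], [0, 0, 0], [0, 0, 0]]' --jaw '[1, 1, 1]'

```text
t: 7.6
position: [464.7, -55.2, 0.4]
orientation: [0.0, 0.743, 0.669, 0.0]
contact_force: [0.4, 0.4, 0.2]
finger_gap: 54.5
gripper_force: 21.7
```

Emit:
step_arm --slide '[[0, 0, -0.01], [0, 0, -0.02], [0, 0, -0.02]]' --rotation '[[0, 0, 0], [0, 0, 0], [0, 0, 0]]' --jaw '[1, 1, 1]'

```text
t: 7.98
position: [464.7, -55.3, -0.3]
orientation: [0.001, 0.743, 0.669, 0.0]
contact_force: [-6.6, 1.7, 22.7]
finger_gap: 54.8
gripper_force: 23.8
```

Contact with the bench. I'll ease off, release slowly, and rise.

Emit:
step_arm --slide '[[0, 0, 0.015], [0, 0, 0.015], [0, 0, 0.015], [0, 0, 0.015], [0, 0, 0.015]]' --rotation '[[0, 0, 0], [0, 0, 0], [0, 0, 0], [0, 0, 0], [0, 0, 0]]' --jaw '[1, -0.4, -1, -1, -1]'

```text
t: 8.6
position: [464.6, -55.2, -0.4]
orientation: [-0.0, 0.743, 0.669, -0.0]
contact_force: [-0.5, 0.3, -0.1]
finger_gap: 85.4
gripper_force: 0.0
```

Emit:
step_arm --slide '[[0, 0, 0.2], [0, 0, 0.6], [0, 0, 1], [0, 0, 1]]' --rotation '[[0, 0, 0], [0, 0, 0], [0, 0, 0], [0, 0, 0]]' --jaw '[-1, -1, -1, -1]'

```text
t: 9.1
position: [466.2, -55.7, 102.4]
orientation: [0.002, 0.743, 0.669, 0.001]
contact_force: [0.9, -0.5, 0.9]
finger_gap: 85.8
gripper_force: 0.0
```

Emit:
step_arm --slide '[[-0.2, -0.5, 0.5], [-0.4, -0.9, 0.8], [-0.4, -0.9, 0.8]]' --rotation '[[0, 0, 0], [0, 0, 0], [0, 0, 0]]' --jaw '[-1, -1, -1]'

```text
t: 9.48
position: [424.5, -147.9, 181.2]
orientation: [0.002, 0.744, 0.668, 0.0]
contact_force: [0.1, 0.4, -0.2]
finger_gap: 85.4
gripper_force: 0.0
```

Emit:
step_arm --slide '[[0, -0.5, 0], [0, -1, 0], [0, -1, 0]]' --rotation '[[0, 0, 0], [0, 0, 0], [0, 0, 0]]' --jaw '[-1, -1, -1]'

```text
t: 9.85
position: [424.5, -247.0, 177.8]
orientation: [-0.001, 0.744, 0.668, -0.0]
contact_force: [0.2, -0.2, -0.3]
finger_gap: 85.2
gripper_force: 0.0
```

```bash
python3 - <<'E'
from h import *
im,c=snap('wrist','w5.png');o=arm.get_obs();print(o['t'],o['finger_gap'],o['position'],o['qpos'].round(4),o['orientation'])
im2,c2=snap('scene','s5.png')
print([proj(c,[x,-340,26]) for x in(394,482)])
b=cv2.resize(im2[100:300,90:360,::-1],(288,214));b=np.vstack([b,np.zeros((384-214,288,3),np.uint8)])
cv2.imwrite('pics/w5b.png',np.hstack([im[:,:,::-1],b]))
E
```

```text
9.9 85.57023412675578 [ 424.32443418 -245.42362927  177.90709278] [-6.9590e-01  1.8210e-01 -2.1820e-01  1.1736e+00  3.0000e-04  9.8060e-01] [-1.51921386e-03  7.43496991e-01  6.68737550e-01 -8.08059047e-05]
[(np.float64(230.40566591716598), np.float64(277.1538536879383)), (np.float64(322.24795585356776), np.float64(268.3444099126506))]
```

View pics/w5b.png

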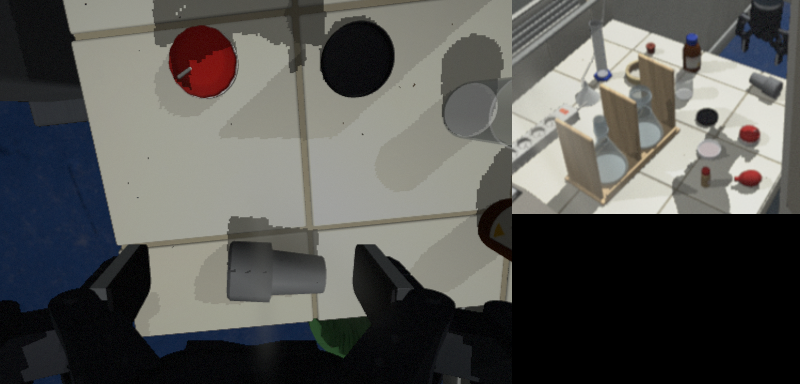

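The dish lies flat on the bench (right inset, about (708,149)). In the wrist view the stopper head spans u 229–272 and v 241–301, and the foot end is at u≈326, v 256–293.

```bash
cat > kin.py <<'E'
import numpy as np
from scipy.spatial.transform import Rotation as Ro
E
python3 - <<'E'
from h import *
c=arm.get_calibration('wrist');im=cv2.imread('pics/w5.png');g=cv2.cvtColor(im,cv2.COLOR_BGR2GRAY).astype(int)
for u in(235,250,265,285,300,315): print(u,g[232:308:2,u])
for v in(265,280):print(v,g[v,222:236],g[v,264:280],g[v,318:332])
for n,p in(('back',(229,271)),('sh',(272,271)),('foot',(326,274.5))):
    for z in(26,):print(n,onz(c,*p,z).round(1))
for n,p in(('headtopL',(231,242)),('headbotL',(227,300)),('headtopR',(271,241)),('headbotR',(272,301))):print(n,onz(c,*p,26).round(1))
E
```

```text
235 [ 78  63  64  69  91  27  33  35  40  44  49  51  56  59  62  66  70  76
  80  63  83  90  89  90  88  91  87  87  87  87  85  86  82  71  59 141
 154 157]
250 [ 68  68  68  90  91  44  37  41  40  45  48  52  55  58  62  65  68  71
  74  64  78  87  85  86  90  89  91  89  91  91  88  89  89  82  71 150
 157 157]
265 [ 79  78  92  96  95  67  54  54  54  54  57  60  61  62  65  68  70  72
  76  78  63  84  86  86  87  90  89  89  90  92  92  93  92  87  80 125
 152 153]
285 [ 76  90  94  93  93  92  91  91  90  89  39  40  42  42  48  56  60  65
  71  79  81  84  87  91  93  97  99  96  94  88  82 101 141 158 157 158
 158 157]
300 [ 88  98  96  94  96  94  95  92  93  91  92  48  49  49  49  53  56  63
  68  75  79  85  87  90  91  95  99  96  93  89  82 147 158 159 158 159
 157 157]
315 [ 95  94  95  94  93  93  92  91  90  91  88  89  54  54  55  58  60  63
  67  72  79  84  89  90  91  95  96  93  94  86  82 113 114 115 115 118
 117 117]
265 [140 139 140 140 138 116  49  44  51  69  73  73  74  71] [71 71 69 70 70 68 68 66 67 68 68 69 68 68 66 65] [ 64  64  63  63  63  62  65  99 156 157 155 156 155 156]
280 [140 140 141 141 127  63  62  66  82  89  90  88  89  88] [88 87 88 87 85 85 84 86 91 95 98 97 96 96 95 96] [ 91  91  91  94  91  91  91 107 143 157 156 156 156 157]
back [ 393.3 -331.    26. ]
sh [ 434.2 -335.3   26. ]
foot [ 485.2 -344.3   26. ]
headtopL [ 398.8 -301.7   26. ]
headbotL [ 387.6 -361.9   26. ]
headtopR [ 436.  -304.5   26. ]
headbotR [ 431.3 -367.5   26. ]
```

Head centre ≈ (414.5,-333.5,26), with the foot direction at yaw ≈ -0.15. I'll grip with the tool tilted 45° toward the foot. A 180° roll about the tool axis then stands the stopper upright. First I'll set up that orientation, kept high.

Emit:
step_arm --slide '[[-0.15, -0.2, 0.2], [-0.3, -0.4, 0.2], [-0.3, -0.4, 0.2], [-0.3, -0.4, 0.2], [-0.3, -0.4, 0.2]]' --rotation '[[0, 0, -0.055], [0, 0, -0.11], [0, 0, -0.165], [0, 0, -0.22], [0, 0, -0.26]]' --jaw '[-1, -1, -1, -1, -1]'

```text
t: 10.58
position: [394.8, -283.4, 199.2]
orientation: [-0.001, 0.948, 0.318, -0.0]
contact_force: [-0.6, 0.3, -0.7]
finger_gap: 85.5
gripper_force: 0.0
```

Emit:
step_arm --slide '[[-0.15, -0.2, 0], [-0.36, -0.4, 0], [-0.36, -0.4, 0], [-0.36, -0.4, 0], [-0.36, -0.4, 0]]' --rotation '[[0, 0, -0.055], [0, 0, -0.11], [0, 0, -0.165], [0, 0, -0.22], [0, 0, -0.257]]' --jaw '[-1, -1, -1, -1, -1]'

```text
t: 11.2
position: [359.0, -323.5, 199.2]
orientation: [-0.001, 0.997, -0.08, -0.0]
contact_force: [-0.4, 1.1, 0.4]
finger_gap: 85.3
gripper_force: 0.0
```

Emit:
step_arm --slide '[[0, 0, 0], [0, 0, 0], [0, 0, 0], [0, 0, 0], [0, 0, 0], [0, 0, 0]]' --rotation '[[-0.007, -0.05, 0], [-0.015, -0.1, 0], [-0.022, -0.15, 0], [-0.03, -0.2, 0], [-0.037, -0.247, 0], [-0.037, -0.247, 0]]' --jaw '[-1, -1, -1, -1, -1, -1]'

```text
t: 11.95
position: [357.9, -322.9, 198.0]
orientation: [0.025, 0.921, -0.074, 0.381]
contact_force: [-0.4, -0.8, 0.1]
finger_gap: 85.6
gripper_force: 0.0
```

```bash
python3 - <<'E'
from h import *
from scipy.spatial.transform import Rotation as Ro
o=arm.get_obs();q=o['orientation'];R=Ro.from_quat(np.r_[q[1:],q[0]]).as_matrix()
print(o['t'],o['position'],o['qpos'].round(3),'\n',R.round(3))
im,c=snap('wrist','w6.png')
print([np.round(proj(c,X),0) for X in((414.5,-333.5,26),(484,-344,26),(395,-331,26))])
E
```

```text
11.95 [ 357.86873571 -322.91999942  198.00330895] [-1.348 -0.098 -0.716  0.608  0.718  2.085] 
 [[ 0.699 -0.155  0.698]
 [-0.117 -0.988 -0.103]
 [ 0.706 -0.01  -0.709]]
[array([255., 256.]), array([254., 194.]), array([255., 276.])]
```

Emit:
step_arm --slide '[[0.05, -0.02, -0.4], [0.1, -0.04, -0.8], [0.13, -0.04, -1], [0.13, -0.04, -1]]' --rotation '[[0, 0, 0], [0, 0, 0], [0, 0, 0], [0, 0, 0]]' --jaw '[-1, -1, -1, -1]'

```text
t: 12.5
position: [372.5, -328.3, 98.7]
orientation: [0.025, 0.922, -0.072, 0.38]
contact_force: [0.2, -0.4, 1.8]
finger_gap: 85.1
gripper_force: 0.0
```

Emit:
step_arm --slide '[[0, 0, -0.28], [0, 0, -0.28]]' --rotation '[[0, 0, 0], [0, 0, 0]]' --jaw '[-1, -1]'

```text
t: 12.75
position: [372.0, -328.8, 71.5]
orientation: [0.026, 0.922, -0.072, 0.381]
contact_force: [-0.6, -0.1, -0.4]
finger_gap: 85.4
gripper_force: 0.0
```

```bash
python3 - <<'E'
from h import *
im,c=snap('wrist','w7.png');o=arm.get_obs();print(o['t'],o['position'],o['qpos'].round(3),o['contact_force'].round(1))
print([np.round(proj(c,X),0) for X in((414.5,-333.5,26),(484,-344,26),(395,-331,26),(414.5,-307.5,26),(414.5,-359.5,26))])
E
```

```text
12.8 [ 372.11412168 -329.23737151   72.36893775] [-1.31   0.123 -0.932  0.139  0.705  2.128] [ 0.7 -0.2  0.7]
[array([249., 211.]), array([249., 126.]), array([250., 240.]), array([208., 217.]), array([289., 206.])]
```

View pics/w7.png

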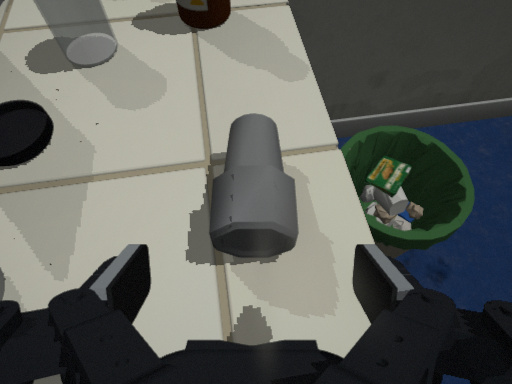

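The stopper is centred at u≈254, within 2 px of the mid-finger line, so head y ≈ -336.5. I'll slide in along the tool axis.

Emit:
step_arm --slide '[[0.12, -0.02, -0.13], [0.26, -0.04, -0.28], [0.4, -0.06, -0.42], [0.4, -0.06, -0.42]]' --rotation '[[0, 0, 0], [0, 0, 0], [0, 0, 0], [0, 0, 0]]' --jaw '[-1, -1, -1, -1]'

```text
t: 13.3
position: [412.4, -335.4, 30.4]
orientation: [0.027, 0.921, -0.072, 0.381]
contact_force: [-0.3, 0.0, 0.6]
finger_gap: 85.4
gripper_force: 0.0
```

```bash
python3 - <<'E'
from h import *
o=arm.get_obs();print(o['t'],o['position'],o['orientation'],o['qpos'].round(3),o['contact_force'].round(1))
E
```

```text
13.3 [ 412.40750574 -335.38281039   30.35754574] [ 0.02659828  0.92124082 -0.07183467  0.38137602] [-1.205  0.254 -0.961 -0.1    0.663  2.252] [-0.3  0.   0.6]
```

Emit:
step_arm --slide '[[0.08, -0.015, -0.09], [0.155, -0.03, -0.17], [0.155, -0.03, -0.17]]' --rotation '[[0, 0, 0], [0, 0, 0], [0, 0, 0]]' --jaw '[-1, -1, -1]'

```text
t: 13.68
position: [427.2, -338.5, 13.6]
orientation: [0.027, 0.921, -0.072, 0.381]
contact_force: [-0.6, 0.2, 0.4]
finger_gap: 85.3
gripper_force: 0.0
```

Emit:
step_arm --slide '[[0, 0, 0], [0, 0, 0], [0, 0, 0], [0, 0, 0], [0, 0, 0], [0, 0, 0]]' --rotation '[[0, 0, 0], [0, 0, 0], [0, 0, 0], [0, 0, 0], [0, 0, 0], [0, 0, 0]]' --jaw '[-0.2, 0.2, 1, 1, 1, 1]' --squeeze 60

```text
t: 14.42
position: [427.0, -338.6, 13.6]
orientation: [0.027, 0.921, -0.073, 0.382]
contact_force: [-4.3, 1.1, 7.6]
finger_gap: 51.2
gripper_force: 61.5
```

Gripped across the flats (51 mm). I'll lift, shift inward, and roll 180° about the tool axis in three parts.

Emit:
step_arm --slide '[[0, 0, 0.2], [0, 0, 0.6], [0.1, 0.1, 1], [0.2, 0.3, 1], [0.2, 0.3, 1]]' --rotation '[[0, 0, 0], [0, 0, 0], [0, 0, 0], [0, 0, 0], [0, 0, 0]]' --jaw '[1, 1, 1, 1, 1]'

```text
t: 15.05
position: [447.0, -306.8, 113.2]
orientation: [0.027, 0.921, -0.072, 0.381]
contact_force: [-0.4, -0.4, -2.0]
finger_gap: 51.1
gripper_force: 62.9
```

Emit:
step_arm --slide '[[0.1, 0.2, 0.4], [0.2, 0.3, 0.4], [0.2, 0.3, 0.4], [0.2, 0.3, 0.4], [0.2, 0.3, 0.4], [0.2, 0.3, 0.4], [0.2, 0.3, 0.4]]' --rotation '[[-0.035, 0.005, 0.035], [-0.07, 0.01, 0.071], [-0.105, 0.016, 0.106], [-0.14, 0.021, 0.142], [-0.175, 0.026, 0.177], [-0.21, 0.031, 0.213], [-0.233, 0.035, 0.236]]' --jaw '[1, 1, 1, 1, 1, 1, 1]'

```text
t: 15.92
position: [466.6, -278.6, 152.0]
orientation: [0.214, 0.834, 0.399, 0.316]
contact_force: [-0.2, -0.5, -1.8]
finger_gap: 51.3
gripper_force: 63.0
```

```bash
python3 - <<'E'
from h import *
from scipy.spatial.transform import Rotation as Ro
o=arm.get_obs();q=o['orientation'];R=Ro.from_quat(np.r_[q[1:],q[0]]).as_matrix()
print(o['t'],o['position'],o['qpos'].round(3),o['finger_gap'],'\n',R.round(3))
E
```

```text
15.925 [ 466.56566519 -278.57808288  151.97568371] [-0.994 -0.007 -0.811  0.184  0.556  1.425] 51.34615232880565 
 [[ 0.481  0.531  0.698]
 [ 0.801 -0.589 -0.104]
 [ 0.356  0.609 -0.709]]
```

Emit:
step_arm --slide '[[0, 0, 0], [0, 0, 0], [0, 0, 0], [0, 0, 0], [0, 0, 0], [0, 0, 0]]' --rotation '[[-0.04, 0.006, 0.04], [-0.08, 0.012, 0.081], [-0.12, 0.018, 0.122], [-0.16, 0.024, 0.162], [-0.2, 0.03, 0.203], [-0.233, 0.035, 0.236]]' --jaw '[1, 1, 1, 1, 1, 1]'

```text
t: 16.68
position: [466.6, -278.6, 152.0]
orientation: [0.343, 0.522, 0.763, 0.166]
contact_force: [-0.8, 0.4, 0.2]
finger_gap: 51.4
gripper_force: 62.9
```

Emit:
step_arm --slide '[[0, 0, 0], [0, 0, 0], [0, 0, 0], [0, 0, 0], [0, 0, 0], [0, 0, 0], [0, 0, 0]]' --rotation '[[-0.04, 0.006, 0.04], [-0.08, 0.012, 0.081], [-0.12, 0.018, 0.122], [-0.16, 0.024, 0.162], [-0.2, 0.03, 0.203], [-0.233, 0.035, 0.236], [-0.233, 0.035, 0.236]]' --jaw '[1, 1, 1, 1, 1, 1, 1]'

```text
t: 17.55
position: [466.7, -278.5, 152.1]
orientation: [0.381, 0.073, 0.921, -0.027]
contact_force: [-0.1, -0.2, -2.0]
finger_gap: 51.4
gripper_force: 62.9
```

```bash
python3 - <<'E'
from h import *
from scipy.spatial.transform import Rotation as Ro
o=arm.get_obs();q=o['orientation'];R=Ro.from_quat(np.r_[q[1:],q[0]]).as_matrix()
print(o['t'],o['position'],o['qpos'].round(3),o['finger_gap'],'\n',R.round(3))
# stopper foot dir in tool frame at grasp: f0
R0=Ro.from_quat([.921,-.0725,.3815,.027]).as_matrix()
for yaw in(-.145,-.155,-.165):print((R@R0.T@np.array([np.cos(yaw),np.sin(yaw),0])).round(4))
im,c=snap('scene','s8.png')
p=o['position'];print(proj(c,p))
cv2.imwrite('pics/s8.png',cv2.resize(im[60:260,220:420,::-1],(600,600),interpolation=cv2.INTER_CUBIC))
E
```

```text
17.55 [ 466.67421813 -278.53599712  152.13587608] [-0.994 -0.008 -0.812  0.182  0.556 -0.664] 51.42795526644006 
 [[-0.699  0.155  0.698]
 [ 0.114  0.988 -0.105]
 [-0.706  0.006 -0.709]]
[-0.0029 -0.0032 -1.    ]
[-0.0014  0.0067 -1.    ]
[ 1.000e-04  1.660e-02 -9.999e-01]
(np.float64(313.3471463025297), np.float64(153.2796807168583))
```

View pics/s8.png

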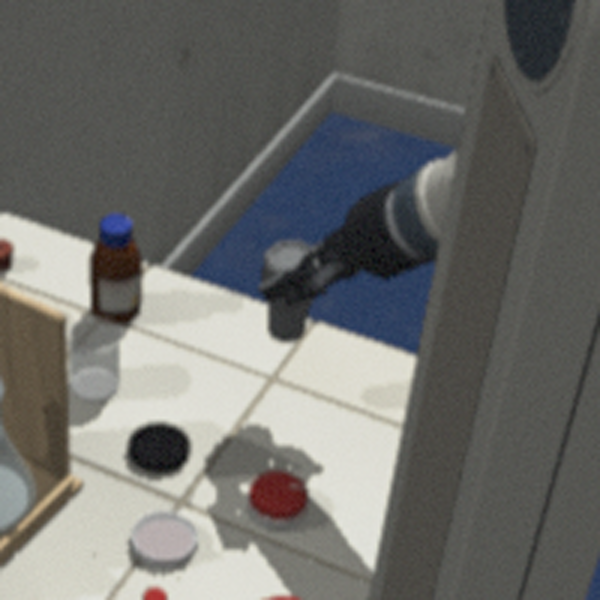

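The stopper hangs upright, foot down, under the gripper at about (288,290) in the crop. The dish and black decoy lie undisturbed. Lowering to the bench.

Emit:
step_arm --slide '[[0, 0, -0.4], [0, 0, -0.75], [0, 0, -0.91], [0, 0, -0.91]]' --rotation '[[0, 0, 0], [0, 0, 0], [0, 0, 0], [0, 0, 0]]' --jaw '[1, 1, 1, 1]'

```text
t: 18.1
position: [466.6, -277.8, 60.2]
orientation: [0.38, 0.074, 0.922, -0.026]
contact_force: [-0.4, 0.2, -0.8]
finger_gap: 51.4
gripper_force: 63.1
```

Emit:
step_arm --slide '[[0, 0, -0.01], [0, 0, -0.02], [0, 0, -0.03], [0, 0, -0.03]]' --rotation '[[0, 0, 0], [0, 0, 0], [0, 0, 0], [0, 0, 0]]' --jaw '[1, 1, 1, 1]'

```text
t: 18.6
position: [467.2, -278.3, 59.1]
orientation: [0.381, 0.072, 0.921, -0.027]
contact_force: [-0.0, 0.4, -1.0]
finger_gap: 51.0
gripper_force: 63.1
```

Emit:
step_arm --slide '[[0, 0, -0.01], [0, 0, -0.02], [0, 0, -0.02]]' --rotation '[[0, 0, 0], [0, 0, 0], [0, 0, 0]]' --jaw '[1, 1, 1]'

```text
t: 18.98
position: [467.1, -278.2, 56.6]
orientation: [0.381, 0.072, 0.921, -0.027]
contact_force: [0.7, -0.2, -1.1]
finger_gap: 51.1
gripper_force: 63.1
```

Emit:
step_arm --slide '[[0, 0, -0.01], [0, 0, -0.015], [0, 0, -0.015]]' --rotation '[[0, 0, 0], [0, 0, 0], [0, 0, 0]]' --jaw '[1, 1, 1]'

```text
t: 19.35
position: [467.4, -278.3, 55.7]
orientation: [0.382, 0.072, 0.921, -0.027]
contact_force: [-1.7, 1.3, 4.1]
finger_gap: 51.4
gripper_force: 63.8
```

Contact with the bench. I'll loosen the grip, then open.

Emit:
step_arm --slide '[[0, 0, -0.003], [0, 0, -0.003]]' --rotation '[[0, 0, 0], [0, 0, 0]]' --jaw '[1, 1]' --squeeze 20

```text
t: 19.6
position: [467.4, -278.3, 55.7]
orientation: [0.382, 0.072, 0.921, -0.027]
contact_force: [-4.1, 3.5, 8.7]
finger_gap: 51.2
gripper_force: 64.4
```

Emit:
step_arm --slide '[[0, 0, 0], [0, 0, 0], [0, 0, 0], [0, 0, 0], [0, 0, 0]]' --rotation '[[0, 0, 0], [0, 0, 0], [0, 0, 0], [0, 0, 0], [0, 0, 0]]' --jaw '[-0.3, -0.5, -0.7, -1, -1]'

```text
t: 20.23
position: [467.1, -278.2, 54.9]
orientation: [0.381, 0.072, 0.921, -0.027]
contact_force: [1.0, 0.1, -0.7]
finger_gap: 85.1
gripper_force: 0.0
```

```bash
python3 - <<'E'
from h import *
o=arm.get_obs();print(o['t'],o['position'],o['finger_gap'],o['contact_force'].round(1))
im,c=snap('wrist','w9.png')
# head top octagon expected centre
print([np.round(proj(c,X),0) for X in((454.5,-276.5,90),(454.5,-276.5,0),(430,-276.5,90),(478,-276.5,90),(454.5,-302,90),(454.5,-251,90))])
g=cv2.cvtColor(im,cv2.COLOR_RGB2GRAY)
print(cv2.resize(g,(64,48),interpolation=cv2.INTER_AREA)[8:40:1,16:48])
E
```

```text
20.225 [ 467.13428803 -278.2354859    54.9289158 ] 85.11015884146444 [ 1.   0.1 -0.7]
[array([251., 332.]), array([250., 141.]), array([239., 320.]), array([260., 340.]), array([185., 334.]), array([321., 330.])]
[[188 132 146 ... 118 117 117]
 [190 172 129 ... 192 185 167]
 [191 190 139 ... 222 222 221]
 ...
 [ 12  14  81 ...  32  28  26]
 [ 13  46  95 ...  54  27  25]
 [ 15  85  94 ... 108  27  21]]
```

Retract along the tool axis, turn the tool vertical, and look from above.

Emit:
step_arm --slide '[[-0.15, 0.02, 0.15], [-0.4, 0.06, 0.41], [-0.7, 0.1, 0.71], [-0.7, 0.1, 0.71]]' --rotation '[[0, 0, 0], [0, 0, 0], [0, 0, 0], [0, 0, 0]]' --jaw '[-1, -1, -1, -1]'

```text
t: 20.78
position: [396.5, -269.1, 128.0]
orientation: [0.382, 0.072, 0.921, -0.029]
contact_force: [1.1, -0.9, -0.8]
finger_gap: 85.4
gripper_force: 0.0
```

Emit:
step_arm --slide '[[0, 0, 0.3], [0, 0, 0.6], [0, 0, 0.9], [0, 0, 1], [0, 0, 1], [0, 0, 1]]' --rotation '[[0.007, 0.05, 0], [0.015, 0.1, 0], [0.022, 0.15, 0], [0.03, 0.2, 0], [0.037, 0.247, 0], [0.037, 0.247, 0]]' --jaw '[-1, -1, -1, -1, -1, -1]'

```text
t: 21.52
position: [399.6, -268.6, 223.8]
orientation: [-0.001, 0.077, 0.997, 0.0]
contact_force: [0.4, -0.1, 0.1]
finger_gap: 85.2
gripper_force: 0.0
```

Emit:
step_arm --slide '[[0.2, 0, 0.2], [0.57, -0.08, 0.2], [0.57, -0.08, 0.2], [0.57, -0.08, 0.2], [0.57, -0.08, 0.2]]' --rotation '[[0, 0, -0.055], [0, 0, -0.11], [0, 0, -0.165], [0, 0, -0.22], [0, 0, -0.25]]' --jaw '[-1, -1, -1, -1, -1]'

```text
t: 22.15
position: [454.2, -276.2, 245.0]
orientation: [0.001, 0.456, 0.89, 0.0]
contact_force: [-0.2, 0.0, -0.5]
finger_gap: 85.2
gripper_force: 0.0
```

Emit:
step_arm --slide '[[0, 0, 0], [0, 0, 0], [0, 0, 0], [0, 0, 0], [0, 0, 0], [0, 0, 0]]' --rotation '[[0, 0, -0.055], [0, 0, -0.11], [0, 0, -0.165], [0, 0, -0.22], [0, 0, -0.25], [0, 0, -0.25]]' --jaw '[-1, -1, -1, -1, -1, -1]'

```text
t: 22.9
position: [453.9, -276.2, 245.3]
orientation: [0.0, 0.76, 0.65, 0.001]
contact_force: [-0.1, 0.9, -0.3]
finger_gap: 85.2
gripper_force: 0.0
```

```bash
python3 - <<'E'
from h import *
from scipy.spatial.transform import Rotation as Ro
o=arm.get_obs();q=o['orientation'];R=Ro.from_quat(np.r_[q[1:],q[0]]).as_matrix()
print(o['t'],o['position'],o['qpos'].round(3),'\n',R.round(3))
im,c=snap('wrist','w10.png')
pu=np.array(proj(c,(454.5,-276.5,90)));pf=proj(c,(454.5,-276.5,0));print(pu,pf)
g=cv2.cvtColor(im,cv2.COLOR_RGB2GRAY);hs=cv2.cvtColor(im,cv2.COLOR_RGB2HSV)
u0,v0=int(pu[0])-80,int(pu[1])-80;crop=g[v0:v0+160,u0:u0+160]
np.set_printoptions(linewidth=250)
print(cv2.resize(crop,(40,40),interpolation=cv2.INTER_AREA)//10,u0,v0)
E
```

```text
22.9 [ 453.91844566 -276.17890287  245.29046936] [-7.050e-01  2.220e-01  8.000e-03  1.356e+00  1.000e-03  1.021e+00] 
 [[ 0.155  0.988  0.001]
 [ 0.988 -0.155  0.   ]
 [ 0.     0.001 -1.   ]]
[251.96645051 178.87535178] (np.float64(251.7587213736779), np.float64(162.09042449232695))
[[17 17 17 ... 17 17 17]
 [17 17 17 ... 17 17 17]
 [17 17 17 ... 17 17 17]
 ...
 [17 17 17 ... 17 17 17]
 [17 17 17 ... 17 17 17]
 [17 17 17 ... 17 17 17]] 171 98
```

```bash
python3 - <<'E'
from h import *
import sys
c=arm.get_calibration('wrist');im=cv2.imread('pics/w10.png');g=cv2.cvtColor(im,cv2.COLOR_BGR2GRAY)
s=cv2.resize(g[104:264,184:324],(35,40),interpolation=cv2.INTER_AREA)//10
for i,r in enumerate(s):print(104+4*i,' '.join('%2d'%x for x in r))
E
```

```text
104 17 17 16 16 16 16 16 16 16 16 15  9  7  7  7  7  7  7  7  6 11 16 16 16 16 16 17 17 17 17 17 17 17 17 17
108 17 17 16 16 16 16 16 16 16 16 11  8  8  8  9  8  9  9  9  7  7 16 17 17 17 17 17 17 17 17 17 17 17 17 17
112 17 17 17 17 17 17 17 17 17 16  9  9  9  9  9  9  9  9  9  8  7 13 17 17 17 17 17 17 17 17 17 17 17 17 17
116 17 17 17 17 17 17 17 17 17 15  9  9  9  9  9  9  9  9  9  8  7 11 17 17 17 17 17 17 17 17 17 17 17 17 17
120 17 17 17 17 17 17 17 17 17 17  9  9  9  9  9  9  9  9  9  8  7 10 17 17 17 17 17 17 17 17 17 17 17 17 17
124 17 17 17 17 17 17 17 17 17 17 10  9  9  9  9  9  9  9  9  9  7  9 17 17 17 17 17 17 17 17 17 17 17 17 17
128 17 17 17 17 17 17 17 17 17 16  9  9  9  9  9  9  9  9  9  9  7  8 16 17 17 17 17 17 17 17 17 17 17 17 17
132 17 17 17 17 17 17 17 17 17 17 10  9  9  9  9  9  9  9  9  9  7  8 16 17 17 17 17 17 17 17 17 17 17 17 17
136 17 17 17 17 17 17 17 17 17 17 11  9  9  9  9  9  9  9  9  9  8  8 17 17 17 17 17 17 17 17 17 17 17 17 17
140 17 17 17 17 17 17 17 17 17 17 12  9  9  9  9  9  9  9  9  9  8  7 16 17 17 17 17 17 17 17 17 17 17 17 17
144 17 17 
[... 2559 characters left out ...]
7 17 17 17 16 13 16 17 17 17 17 17 17 17 17 17
240 17 17 17 17 17 17 17 17 17 17 17 17 17 17 17 17 17 17 17 17 17 17 17 17 13 15 17 17 17 17 17 17 17 17 17
244 17 17 17 17 17 17 17 17 17 17 17 17 17 17 17 17 17 17 17 17 17 17 17 17 13 15 17 17 17 17 17 17 17 17 17
248 17 17 17 17 17 17 17 17 17 17 17 17 17 17 17 17 17 17 17 17 17 17 17 17 14 14 17 17 17 17 17 17 17 17 17
252 17 17 17 17 17 17 17 17 17 17 17 17 17 17 17 17 17 17 17 17 17 17 17 17 14 13 17 17 17 17 17 17 17 17 17
256 17 17 17 17 17 17 17 17 17 17 17 17 17 17 17 17 17 17 17 17 17 17 17 17 15 13 17 17 17 17 17 17 17 17 17
260 17 17 17 17 17 17 17 17 17 17 17 17 17 17 17 17 17 17 17 17 17 17 17 17 16 13 17 17 17 17 17 17 17 15 15
```

```bash
python3 - <<'E'
from h import *
c=arm.get_calibration('wrist');im=cv2.imread('pics/w10.png');g=cv2.cvtColor(im,cv2.COLOR_BGR2GRAY)
for z in(90,50):
  for dx,dy in((0,26),(0,-26),(26,0),(-26,0)):print(z,dx,dy,np.round(proj(c,(454.5+dx,-276.5+dy,z)),1))
print('v profile u=252',list(g[138:210,252]))
print('u profile v=176',list(g[176,220:288]))
for u,v in((253.3,178),(253.3,176),(253.3,174)):print(onz(c,u,v,90).round(1))
E
```

```text
90 0 26 [247.5 150.2]
90 0 -26 [256.4 206.2]
90 26 0 [280.8 174.5]
90 -26 0 [223.5 183.2]
50 0 26 [247.9 144.8]
50 0 -26 [255.8 194.9]
50 26 0 [277.4 166.4]
50 -26 0 [226.6 174.2]
v profile u=252 [np.uint8(97), np.uint8(98), np.uint8(99), np.uint8(99), np.uint8(99), np.uint8(98), np.uint8(71), np.uint8(53), np.uint8(52), np.uint8(53), np.uint8(54), np.uint8(73), np.uint8(76), np.uint8(76), np.uint8(86), np.uint8(108), np.uint8(111), np.uint8(112), np.uint8(113), np.uint8(92), np.uint8(100), np.uint8(110), np.uint8(111), np.uint8(113), np.uint8(112), np.uint8(112), np.uint8(114), np.uint8(114), np.uint8(114), np.uint8(113), np.uint8(113), np.uint8(114), np.uint8(116), np.uint8(116), np.uint8(116), np.uint8(114), np.uint8(113), np.uint8(115), np.uint8(115), np.uint8(117), np.uint8(116), np.uint8(118), np.uint8(118), np.uint8(115), np.uint8(117), np.uint8(116), np.uint8(115), np.uint8(117), np.uint8(116), np.uint8(117), np.uint8(118), np.uint8(117), np.uint8(117), np.uint8(117), np.uint8(118), np.uint8(117), np.uint8(117), np.uint8(119), np.uint8(118), np.uint8(84), np.uint8(72), np.uin
[... 552 characters left out ...]
8(113), np.uint8(114), np.uint8(114), np.uint8(116), np.uint8(115), np.uint8(116), np.uint8(115), np.uint8(115), np.uint8(115), np.uint8(115), np.uint8(115), np.uint8(116), np.uint8(115), np.uint8(116), np.uint8(116), np.uint8(115), np.uint8(116), np.uint8(116), np.uint8(115), np.uint8(115), np.uint8(115), np.uint8(116), np.uint8(115), np.uint8(116), np.uint8(116), np.uint8(114), np.uint8(105), np.uint8(98), np.uint8(77), np.uint8(95), np.uint8(116), np.uint8(115), np.uint8(111), np.uint8(99), np.uint8(88), np.uint8(99), np.uint8(141), np.uint8(175), np.uint8(174), np.uint8(176), np.uint8(174), np.uint8(174), np.uint8(175)]
[ 455.7 -275.9   90. ]
[ 456.  -274.1   90. ]
[ 456.3 -272.3   90. ]
```

The stopper stands upright at (454.6,-275.2), with its flats aligned to the tool. I'll descend over it and grip the head.

Emit:
step_arm --slide '[[0.01, 0.01, -0.5], [0.01, 0.01, -1], [0.01, 0.01, -1]]' --rotation '[[0, 0, 0], [0, 0, 0], [0, 0, 0]]' --jaw '[-1, -1, -1]'

```text
t: 23.32
position: [453.4, -273.8, 143.2]
orientation: [-0.003, 0.76, 0.65, -0.0]
contact_force: [-0.7, 1.0, 0.7]
finger_gap: 85.4
gripper_force: 0.0
```

Emit:
step_arm --slide '[[0, 0, -0.4], [0, 0, -0.8], [0, 0, -0.9], [0, 0, -0.9]]' --rotation '[[0, 0, 0], [0, 0, 0], [0, 0, 0], [0, 0, 0]]' --jaw '[-1, -1, -1, -1]'

```text
t: 23.82
position: [455.8, -275.8, 57.4]
orientation: [0.0, 0.76, 0.65, 0.0]
contact_force: [-0.0, -0.0, 0.6]
finger_gap: 85.2
gripper_force: 0.0
```

Emit:
step_arm --slide '[[0, 0, 0], [0, 0, 0], [0, 0, 0], [0, 0, 0], [0, 0, 0], [0, 0, 0]]' --rotation '[[0, 0, 0], [0, 0, 0], [0, 0, 0], [0, 0, 0], [0, 0, 0], [0, 0, 0]]' --jaw '[-0.2, 0.2, 1, 1, 1, 1]' --squeeze 40

```text
t: 24.58
position: [455.7, -275.7, 57.5]
orientation: [0.001, 0.76, 0.65, -0.0]
contact_force: [-1.5, 1.2, 7.4]
finger_gap: 51.4
gripper_force: 40.7
```

Emit:
step_arm --slide '[[0, 0, 0.2], [0, 0, 0.6], [0, 0, 1], [0, 0, 1]]' --rotation '[[0, 0, 0], [0, 0, 0], [0, 0, 0], [0, 0, 0]]' --jaw '[1, 1, 1, 1]'

```text
t: 25.08
position: [456.4, -276.2, 159.4]
orientation: [0.003, 0.76, 0.65, 0.0]
contact_force: [-0.3, -0.0, -2.6]
finger_gap: 51.6
gripper_force: 42.7
```

Emit:
step_arm --slide '[[0, 0, 0.5], [0.3, 0.3, 0.9], [0.6, 0.6, 1], [0.6, 0.6, 1]]' --rotation '[[0, 0, 0], [0, 0, 0], [0, 0, 0], [0, 0, 0]]' --jaw '[1, 1, 1, 1]'

```text
t: 25.58
position: [516.6, -213.5, 256.0]
orientation: [0.0, 0.759, 0.651, 0.0]
contact_force: [-0.4, -0.1, -2.8]
finger_gap: 50.8
gripper_force: 42.9
```

Emit:
step_arm --slide '[[0.3, 0.35, 0.35], [0.6, 0.7, 0.35], [0.6, 0.7, 0.35]]' --rotation '[[0, 0, 0], [0, 0, 0], [0, 0, 0]]' --jaw '[1, 1, 1]'

```text
t: 25.95
position: [576.0, -143.6, 289.6]
orientation: [-0.001, 0.759, 0.651, -0.0]
contact_force: [-0.3, -0.2, -0.7]
finger_gap: 51.4
gripper_force: 43.0
```

Emit:
step_arm --slide '[[0.3, 0.35, 0], [0.56, 0.61, 0], [0.56, 0.61, 0], [0.56, 0.61, 0]]' --rotation '[[0, 0, 0.016], [0, 0, 0.016], [0, 0, 0.016], [0, 0, 0.016]]' --jaw '[1, 1, 1, 1]'

```text
t: 26.45
position: [630.4, -85.1, 290.1]
orientation: [-0.001, 0.744, 0.669, -0.001]
contact_force: [-0.4, -0.9, -0.9]
finger_gap: 51.7
gripper_force: 43.0
```

```bash
python3 - <<'E'
from h import *
o=arm.get_obs();print(o['t'],o['position'],o['orientation'].round(4),o['finger_gap'],o['contact_force'].round(1))
im,c=snap('wrist','w11.png');print((-np.array(c['R']).T@c['t']).round(1))
p=proj(c,(632,-11,150));print(p,[np.round(proj(c,(632+28*a,-11+28*b,150)),1) for a,b in((1,0),(-1,0),(0,1),(0,-1))])
g=cv2.cvtColor(im,cv2.COLOR_RGB2GRAY);u0,v0=int(p[0])-60,max(int(p[1])-60,0)
s=cv2.resize(g[v0:v0+120,u0:u0+120],(40,40),interpolation=cv2.INTER_AREA)//5
for i,r in enumerate(s):print(v0+3*i,' '.join('%2d'%x for x in r))
print(u0)
E
```

```text
26.45 [630.42454131 -85.14348155 290.13702584] [-0.0008  0.7436  0.6686 -0.0008] 51.65463861345071 [-0.4 -0.9 -0.9]
[637.6 -20.4 431.6]
(np.float64(243.99798534905986), np.float64(91.93263484873336)) [array([279.,  88.]), array([209.2,  95.8]), array([240. ,  54.5]), array([247.8, 127.5])]
31 34 34 34 31 32 18 32 20 13 11  8  8  8  9  9  9  9  9  8  8  8  8  8  8  9  9  9  9 10 12 13 17 17 17 17 17 17 18 21 28
34 34 34 34 33 32 18 32 32 31 31 30 22 16 16 16 15 15 16 16 16 17 17 16 16 16 16 16 16 26 31 29 28 28 29 30 30 28 28 29 29
37 34 35 35 33 32 17 32 32 32 31 32 28 16 16 16 16 16 16 16 16 17 17 17 16 16 16 16 18 33 32 30 29 29 29 30 30 30 29 30 29
40 35 35 35 32 32 18 32 32 32 32 32 27 17 16 16 16 16 16 16 16 17 17 17 16 16 16 16 17 29 32 30 28 29 29 30 31 32 29 30 29
43 35 35 35 32 32 18 31 32 32 31 32 32 27 16 16 16 16 16 16 16 17 17 17 16 16 16 16 16 19 30 30 29 29 29 31 34 31 29 30 28
46 35 35 35 32 32 18 31 32 32 32 32 32 30 16 16 16 16 16 16 16 17 17 17 17 16 16 16 16 16 18 28 29 29 30 34 34 31 29 30 24
49 35 35 35 31 32 19 30 32 32 32 32 32 20 16 16 16 16 16 16 16 17 17 17
[... 3431 characters left out ...]
7 19 21 21 21 20 20 20 20 20 20 21 21 21 20 20 19 19 19 18 18 18 15 23 25 20
136 37 37 37 37 37 34 23 24 17 16 16 16 17 17 17 17 17 19 20 21 21 21 21 21 21 20 20 19 21 20 19 19 19 18 18 17 15 28 25 21
139 37 37 37 37 37 34 23 24 17 16 16 16 17 17 17 17 16 17 18 18 17 17 17 18 17 18 20 21 21 20 19 19 19 18 17 17 15 29 31 21
142 37 37 37 37 37 34 24 27 17 16 16 16 17 17 17 17 16 17 18 17 17 17 16 17 19 21 21 21 21 20 20 19 19 18 17 16 15 29 31 22
145 37 37 37 37 37 33 25 30 23 16 16 16 17 17 17 17 16 17 18 18 17 18 19 21 21 21 21 21 21 21 20 20 19 18 17 17 15 29 31 23
148 37 37 37 37 37 34 32 34 21 11 11 11 11 12 12 12 12 12 13 13 13 14 14 15 15 15 15 15 14 14 14 13 13 13 13 14 13 23 32 32
183
```

```bash
python3 - <<'E'
from h import *
c=arm.get_calibration('wrist');im=cv2.imread('pics/w11.png');g=cv2.cvtColor(im,cv2.COLOR_BGR2GRAY)
for v in(84,92,100):print('h',v,' '.join(map(str,g[v,200:296])))
for u in(240,248,256):print('v',u,' '.join(map(str,g[44:145,u])))
b=cv2.GaussianBlur(g,(3,3),0)
for lo,hi in((22,27),(27,32),(32,37),(37,42)):
    ci=cv2.HoughCircles(cv2.createCLAHE(4,(8,8)).apply(b),cv2.HOUGH_GRADIENT,1,4,param1=60,param2=8,minRadius=lo,maxRadius=hi)
    if ci is not None:print(lo,hi,[x.round(1).tolist() for x in ci[0] if abs(x[0]-248)<12 and abs(x[1]-92)<12][:5])
E
```

```text
h 84 62 53 70 81 84 83 81 81 83 84 90 88 97 121 119 120 128 127 113 116 114 117 120 140 142 139 137 149 148 147 146 146 146 146 147 149 149 150 149 149 148 148 148 151 150 151 150 150 151 149 148 148 149 147 148 146 148 148 147 147 147 147 146 146 147 147 147 148 146 148 143 130 134 134 133 122 118 124 128 141 138 130 142 136 139 139 118 89 92 95 98 95 99 131 152 153
h 92 69 50 65 83 86 89 86 87 87 90 89 98 126 130 127 124 136 126 122 115 114 122 139 139 137 138 146 148 145 148 146 146 146 148 148 148 148 150 150 149 148 147 148 151 152 151 151 151 150 149 148 148 148 147 147 148 147 149 147 146 147 147 149 148 147 147 147 149 147 148 148 144 127 129 132 130 120 126 133 143 140 131 139 136 134 146 143 125 86 89 95 94 102 126 135 154
h 100 74 48 58 79 85 89 90 90 91 93 95 95 111 141 136 135 127 135 143 125 130 120 124 134 140 138 138 147 148 148 146 145 146 147 148 148 149 148 149 151 148 148 149 147 148 148 150 150 150 150 149 149 149 147 148 148 147 147 147 148 146 148 149 147 148 146 147 149 147 147 142 127 131 134 133 140 140 147 144 133 147 143 143 147 148 148 137 86 87 95 101 93
[... 1198 characters left out ...]
22 27 [[248.5, 92.5, 23.0], [243.5, 91.5, 26.399999618530273], [248.5, 87.5, 25.200000762939453], [258.5, 85.5, 26.399999618530273], [242.5, 82.5, 26.399999618530273]]
27 32 [[248.5, 85.5, 31.399999618530273], [255.5, 96.5, 31.399999618530273], [248.5, 91.5, 28.0], [244.5, 98.5, 31.399999618530273], [250.5, 100.5, 31.399999618530273]]
32 37 [[249.5, 95.5, 36.400001525878906], [243.5, 89.5, 34.20000076293945], [239.5, 93.5, 36.400001525878906], [243.5, 100.5, 36.400001525878906], [247.5, 86.5, 36.400001525878906]]
37 42 [[249.5, 93.5, 38.099998474121094], [247.5, 97.5, 41.400001525878906], [253.5, 94.5, 41.400001525878906], [244.5, 93.5, 41.400001525878906], [240.5, 96.5, 41.400001525878906]]
```

```bash
python3 - <<'E'
from h import *
c=arm.get_calibration('wrist')
print(onz(c,248.2,88,150.5).round(1))
for z in(40,66,90):print(z,onz(c,250.2,92.5,z).round(1))
# lower end of neck bore z=96: edges u 222.5..272 at v92, v 62.5..115.5 at u248
print(onz(c,248,89.5,96).round(1), arm.get_obs()['position'])
E
```

```text
[635.7  -8.6 150.5]
40 [636.7  -8.8  40. ]
66 [636.7  -9.6  66. ]
90 [636.8 -10.3  90. ]
[635.   -7.6  96. ] [630.33953223 -85.33486947 290.53464851]
```

Three ring levels agree: the mouth axis is at ≈ (635.8,-9). Moving over it and lowering the foot to just above the rim.

Emit:
step_arm --slide '[[0.054, 0.4, 0], [0.054, 0.76, 0], [0.054, 0.76, 0], [0.054, 0.76, 0]]' --rotation '[[0, 0, 0], [0, 0, 0], [0, 0, 0], [0, 0, 0]]' --jaw '[1, 1, 1, 1]'

```text
t: 27.0
position: [636.2, -9.3, 291.2]
orientation: [-0.0, 0.744, 0.669, -0.0]
contact_force: [0.9, -0.0, -1.5]
finger_gap: 51.7
gripper_force: 43.0
```

Emit:
step_arm --slide '[[0, 0, -0.3], [0, 0, -0.6], [0, 0, -0.77], [0, 0, -0.77], [0, 0, -0.77]]' --rotation '[[0, 0, 0], [0, 0, 0], [0, 0, 0], [0, 0, 0], [0, 0, 0]]' --jaw '[1, 1, 1, 1, 1]'

```text
t: 27.62
position: [636.8, -9.2, 214.9]
orientation: [0.0, 0.744, 0.668, 0.0]
contact_force: [-0.7, 0.3, -1.3]
finger_gap: 51.3
gripper_force: 43.0
```

```bash
python3 - <<'E'
from h import *
o=arm.get_obs();print(o['t'],o['position'],o['orientation'].round(4),o['contact_force'].round(1))
im,c=snap('wrist','w12.png');g=cv2.cvtColor(im,cv2.COLOR_RGB2GRAY)
print([np.round(proj(c,X),1) for X in((635.8,-9,150),(607.8,-6,150),(663.8,-12,150),(638.6,19,150),(636,8.5,154),(618.3,-7.2,154),(653.3,-10.8,154))])
s=cv2.resize(g[130:290,190:330],(35,40),interpolation=cv2.INTER_AREA)//5
for i,r in enumerate(s):print(130+4*i,' '.join('%2d'%x for x in r))
E
```

```text
27.625 [636.7910627   -9.15615048 214.90308216] [2.000e-04 7.438e-01 6.684e-01 2.000e-04] [-0.7  0.3 -1.3]
[array([249.9, 208.9]), array([205.8, 208.9]), array([294. , 208.9]), array([249.5, 165.3]), array([247.1, 183.7]), array([221.8, 210.9]), array([277.9, 210.7])]
130 20 15 16 16 15 15 15 16 17 23 26 26 27 27 27 27 27 27 27 27 23 18 17 17 17 17 19 30 29 30 18 31 35 39 39
134 20 15 16 15 15 15 15 18 25 26 26 26 27 27 27 27 27 27 27 27 27 26 20 17 17 17 19 31 29 29 14 32 35 39 39
138 14 14 16 15 15 15 18 25 26 26 26 27 27 27 27 27 27 27 27 27 27 27 26 19 17 17 19 29 29 29 13 33 37 39 39
142 13 14 16 15 15 17 25 26 26 26 26 27 27 27 27 27 27 27 27 27 27 27 26 25 18 18 18 27 29 29 13 34 37 39 39
146 13 14 16 15 15 21 26 26 26 26 26 26 27 27 27 27 27 27 27 27 27 27 26 26 23 17 18 27 30 30 14 34 36 39 39
150 13 13 16 15 17 25 26 26 26 26 26 27 27 27 27 27 27 27 27 27 27 27 27 27 26 18 18 26 30 28 15 35 36 39 39
154 14 13 16 15 20 26 26 26 26 26 26 26 27 27 27 26 27 27 27 27 27 27 27 27 27 22 18 24 30 26 14 35 37 39 39
158 15 13 16 16 23 26 26 26 26 26 26 26 26 26 26 26 26 27 27 27 27 2
[... 2828 characters left out ...]
6 26 26 26 25 21 13 10 11 12 13 13 12 12  8  8
266 12 12 13 24 25 26 26 26 26 26 26 26 26 26 26 26 26 26 26 26 26 26 26 26 26 19 14 10 10 12 12 10 10  7  7
270 12 11 13 25 25 26 26 26 26 26 26 26 26 26 26 26 26 26 26 26 26 26 26 26 26 26 21 10  8 11 11 10  9  6  7
274 12 11 12 25 25 26 26 26 26 26 26 26 26 26 26 26 26 26 26 26 26 26 26 26 26 26 21  9  8 10 10  9  8  6  6
278 12 14 13 25 25 25 26 26 26 26 26 26 26 26 26 26 26 26 26 26 26 26 26 26 26 26 24 22  8 10 10  9  8  5  6
282 12 22 14 25 25 25 26 26 26 26 26 26 26 26 26 26 26 26 26 26 26 26 26 26 26 25 23 22  8 11 12  9  7  4  5
286 21 24 13 24 25 25 25 26 26 26 26 26 26 26 26 26 26 26 26 26 26 26 25 24 24 23 23 21 12 22 22 13  8  4  5
```

```bash
python3 - <<'E'
from h import *
c=arm.get_calibration('wrist');im=cv2.imread('pics/w12.png');g=cv2.cvtColor(im,cv2.COLOR_BGR2GRAY)
ax=np.array([np.sin(.104),np.cos(.104)])
for n,r,z in(('foot',17.5,157.4),('bead',28,150),('bead',28,144),('bore',22.5,150),('neck out',26,150),('bore low',22.5,96),('neckout low',26,100)):
    p=np.array([635.8,-9])+r*ax;print(n,z,np.round(proj(c,(*p,z)),1))
for u in(242,250,258):print(u,' '.join(map(str,g[150:195,u])))
for v in(190,198):print(v,' '.join(map(str,g[v,196:302])))
E
```

```text
foot 157.4 [249.5 185.2]
bead 150 [249.5 165.8]
bead 144 [249.6 164.2]
bore 150 [249.6 174.6]
neck out 150 [249.5 169. ]
bore low 96 [249.9 160.4]
neckout low 100 [249.8 156.7]
242 136 136 137 136 136 135 136 132 133 133 132 128 118 116 118 117 101 107 116 117 116 118 113 108 107 110 122 125 125 126 125 137 142 145 144 143 141 103 57 43 43 43 42 44 44
250 136 136 136 136 136 135 135 133 136 134 129 120 118 118 118 103 107 117 118 119 117 114 110 110 110 123 125 127 125 126 135 140 143 142 142 143 82 51 53 51 52 51 52 52 53
258 137 135 136 136 135 134 137 133 136 134 136 134 121 118 117 117 109 105 116 118 119 118 118 113 111 111 120 125 124 126 125 127 138 141 141 140 140 97 63 57 57 57 57 56 56
190 80 126 82 81 80 80 83 90 92 92 90 86 82 88 94 107 114 122 113 119 122 129 138 123 114 113 123 132 141 142 143 143 143 143 143 145 145 144 145 136 94 49 39 41 42 45 43 44 44 47 48 49 49 53 52 53 52 55 55 55 57 55 57 58 58 57 57 61 81 114 140 140 139 140 141 141 142 142 139 137 127 124 109 125 145 141 126 115 125 134 139 130 106 90 87 85 90 103 105 106 104 100 83 77 78 104
198 59 110 152 79 80 80 79 78 76 79 85 100 118 115 109 108 93 87 86 85 84 84 94 123 135 125 85 45 35 34 37 34 36 36 39 37 39 39 37 39 39 41 39 43 42 39 42 46 43 43 46 47 48 50 50 50 53 55 53 54 56 55 56 54 54 54 57 54 56 55 58 57 55 58 58 57 57 60 57 60 59 57 63 84 110 98 93 93 94 97 109 120 125 128 127 115 106 102 96 96 93 81 80 79 80 105
```

The rim features fall within 1 px of the prediction, so the stopper is aligned to about 1 mm. I'll insert step by step with a -1 mm x correction.

Emit:
step_arm --slide '[[-0.008, 0, -0.05], [-0.008, 0, -0.12], [-0.008, 0, -0.2], [-0.008, 0, -0.28], [-0.008, 0, -0.32], [-0.008, 0, -0.32]]' --rotation '[[0, 0, 0], [0, 0, 0], [0, 0, 0], [0, 0, 0], [0, 0, 0], [0, 0, 0]]' --jaw '[1, 1, 1, 1, 1, 1]'

```text
t: 28.42
position: [635.6, -8.2, 181.6]
orientation: [-0.001, 0.743, 0.669, -0.0]
contact_force: [-0.1, 1.0, -1.6]
finger_gap: 51.5
gripper_force: 43.0
```

Emit:
step_arm --slide '[[0, 0, -0.04], [0, 0, -0.08], [0, 0, -0.12], [0, 0, -0.14], [0, 0, -0.14]]' --rotation '[[0, 0, 0], [0, 0, 0], [0, 0, 0], [0, 0, 0], [0, 0, 0]]' --jaw '[1, 1, 1, 1, 1]'

```text
t: 29.05
position: [635.7, -8.2, 167.8]
orientation: [-0.0, 0.743, 0.669, -0.0]
contact_force: [1.0, 0.6, -1.9]
finger_gap: 51.8
gripper_force: 43.0
```

Emit:
step_arm --slide '[[0, 0, -0.03], [0, 0, -0.06], [0, 0, -0.08], [0, 0, -0.08]]' --rotation '[[0, 0, 0], [0, 0, 0], [0, 0, 0], [0, 0, 0]]' --jaw '[1, 1, 1, 1]'

```text
t: 29.55
position: [635.6, -8.2, 159.8]
orientation: [-0.0, 0.743, 0.669, -0.0]
contact_force: [-0.1, 0.6, -1.5]
finger_gap: 51.2
gripper_force: 43.0
```

Emit:
step_arm --slide '[[0, 0, -0.01], [0, 0, -0.015], [0, 0, -0.015]]' --rotation '[[0, 0, 0], [0, 0, 0], [0, 0, 0]]' --jaw '[1, 1, 1]'

```text
t: 29.92
position: [635.7, -8.2, 158.5]
orientation: [-0.0, 0.743, 0.669, -0.0]
contact_force: [0.1, 0.0, -0.6]
finger_gap: 51.2
gripper_force: 43.0
```

Emit:
step_arm --slide '[[0, 0, -0.01], [0, 0, -0.015], [0, 0, -0.015]]' --rotation '[[0, 0, 0], [0, 0, 0], [0, 0, 0]]' --jaw '[1, 1, 1]'

```text
t: 30.3
position: [635.8, -8.2, 157.6]
orientation: [0.0, 0.743, 0.669, 0.0]
contact_force: [-2.2, -0.4, 6.2]
finger_gap: 51.5
gripper_force: 43.7
```

Seated at the expected height (157.5). I'll press lightly, then release and rise straight up.

Emit:
step_arm --slide '[[0, 0, -0.005], [0, 0, -0.005], [0, 0, -0.005]]' --rotation '[[0, 0, 0], [0, 0, 0], [0, 0, 0]]' --jaw '[1, 1, 1]' --squeeze 20

```text
t: 30.68
position: [635.9, -8.2, 157.6]
orientation: [0.0, 0.743, 0.669, 0.0]
contact_force: [-3.0, 0.4, 8.5]
finger_gap: 51.6
gripper_force: 44.1
```

Emit:
step_arm --slide '[[0, 0, 0], [0, 0, 0], [0, 0, 0], [0, 0, 0], [0, 0, 0], [0, 0, 0]]' --rotation '[[0, 0, 0], [0, 0, 0], [0, 0, 0], [0, 0, 0], [0, 0, 0], [0, 0, 0]]' --jaw '[0, -0.3, -0.6, -1, -1, -1]'

```text
t: 31.42
position: [635.8, -8.2, 156.4]
orientation: [-0.0, 0.743, 0.669, -0.0]
contact_force: [0.4, 0.4, 0.5]
finger_gap: 85.2
gripper_force: 0.0
```

Emit:
step_arm --slide '[[0, 0, 0.1], [0, 0, 0.4], [0, 0, 0.8], [0, 0, 1], [0, 0, 1]]' --rotation '[[0, 0, 0], [0, 0, 0], [0, 0, 0], [0, 0, 0], [0, 0, 0]]' --jaw '[-1, -1, -1, -1, -1]'

```text
t: 32.05
position: [636.4, -8.3, 258.6]
orientation: [0.001, 0.743, 0.669, 0.001]
contact_force: [-0.5, -0.8, 0.4]
finger_gap: 85.6
gripper_force: 0.0
```

Emit:
step_arm --slide '[[0, 0, 0.4], [0, 0, 0.75], [0, 0, 0.75]]' --rotation '[[0, 0, 0], [0, 0, 0], [0, 0, 0]]' --jaw '[-1, -1, -1]'

```text
t: 32.42
position: [636.3, -8.3, 333.1]
orientation: [0.001, 0.743, 0.669, 0.001]
contact_force: [-0.3, 0.7, 0.2]
finger_gap: 85.4
gripper_force: 0.0
```

```bash
python3 - <<'E'
from h import *
o=arm.get_obs();print(o['t'],o['position'],o['contact_force'].round(1))
im,c=snap('wrist','w13.png');g=cv2.cvtColor(im,cv2.COLOR_RGB2GRAY)
ax=np.array([np.sin(.104),np.cos(.104)]);ay=np.array([ax[1],-ax[0]])
for z in(190,192,195,150):print(z,[np.round(proj(c,(*(np.array([635.8,-9])+26*d),z)),1).tolist() for d in(ax,-ax,ay,-ay)])
s=cv2.resize(g[130:250,190:310],(30,30),interpolation=cv2.INTER_AREA)//5
for i,r in enumerate(s):print(130+4*i,' '.join('%2d'%x for x in r))
E
```

```text
32.425 [636.27103319  -8.2747046  333.1149198 ] [-0.3  0.7  0.2]
190 [[250.5, 152.4], [250.7, 211.2], [280.8, 182.4], [220.4, 182.5]]
192 [[250.5, 152.7], [250.7, 211.9], [281.0, 182.9], [220.2, 183.1]]
195 [[250.5, 153.2], [250.7, 213.0], [281.3, 183.7], [219.9, 183.9]]
150 [[250.5, 146.5], [250.6, 198.9], [277.2, 173.2], [223.9, 173.3]]
130 32 32 32 25 13 14 14 13 16 23 24 24 24 24 24 24 24 24 24 24 24 18 15 16 25 27 17 31 34 35
134 32 32 32 23 12 15 14 14 22 23 24 24 24 24 24 24 24 24 24 24 24 23 16 16 25 27 19 31 34 35
138 32 32 32 25 12 14 14 18 23 23 24 24 24 24 24 24 24 24 24 24 24 24 20 16 24 27 19 32 35 35
142 32 32 32 28 12 14 14 21 23 23 23 24 24 23 22 22 23 24 24 24 24 24 24 16 21 27 16 32 35 35
146 32 32 32 29 12 15 15 23 23 23 23 21 11 11 11 12 12 12 19 24 24 24 24 17 21 27 17 32 35 35
150 32 32 32 30 15 15 15 24 24 23 20 11 11 11 11 12 12 13 12 18 24 25 25 18 20 27 19 31 35 35
154 32 32 32 30 15 15 16 24 24 20 11 14 18 19 19 19 19 19 16 12 19 25 25 18 20 27 18 31 35 35
158 32 32 32 29 19 15 16 23 21 11 14 20 20 20 20 20 20 20 21 16 12 20 25 17 20 27 19 32 35 35
162 32 
[... 1360 characters left out ...]
 11 12 12 12 13 13 13 13 14 14 14 30 34 34
222 28 27 26 23  8  7  7  7  9 10 11 10 10 10 11 11 11 11 12 12 13 13 13 13 13 14 14 22 34 34
226 23 24 24 15  8  8  8  8  9 10 11 10 10 10 11 11 11 11 12 12 13 13 13 13 13 14 14 16 33 34
230 26 29 30 12 10 10 10 10 10 10 11 10 10 10 11 11 11 11 12 12 13 13 13 13 13 14 14 14 26 34
234 15 18 21 10 10 10 10 10 10 10 11 10 10 10 11 11 11 11 12 12 12 13 13 13 13 14 14 14 18 34
238  3  6 10 10 10 10 10 10 10 10 11 11 10 11 11 11 11 12 12 12 12 13 13 13 13 13 14 14 15 29
242  4  4  9 10 10 10 10 10 10 10 10 11 10 11 11 11 11 12 12 12 12 12 13 13 13 13 14 14 14 21
246  4  6 10 10 10 10 10 10 10 10 11 11 10 11 11 12 11 12 12 12 12 12 12 13 13 13 13 14 14 16
```

The head top spans u≈221–281, v≈153–209. That matches the prediction for the head at 190 mm, level and fully seated. Handing in.

```bash
python3 -c "
from rig import arm
print(arm.finish_job())"
```

```text
the job is handed in; nothing more can be done
None
```

The job is handed in at about 32 s of the 72 s allowed: the dish lies flat on the bench, and the stopper was stood upright, released, taken again by its head and lowered into the wide-necked flask. Height and contact force agree that its head is home on the rim.

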